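# Make up two play kits, one block popped out of its toy

### The job

Make up two play kits on the bench: the sand kit in the green tray gets the yellow spade and the red egg cup, and the building kit in the blue tray gets the purple bridge block and the natural wooden cube. The cube sits flush in the well of the wooden pop-up toy, so push the toy's white peg all the way down to raise the cube, then lift it out. Everything should end flat on its tray's floor, wholly inside the rim and the same way up as it started, side by side and not on top of one another; leave the turquoise bucket and the toy chest where they stand.

Things in the scene. Friction and masses are not known exactly. Their poses are not given: they have to be found in the camera images.
- tray_green: Sand kit tray: shallow open green plastic tray, fixed to the bench, outside 145 (x) x 185 (y) x 20 (z) mm, walls and floor 5 mm thick (inside 135 x 175 mm, rim 15 mm above the inner floor). Origin: centre of the underside; y along its long side, z up.
- tray_blue: Building kit tray: the same tray in blue, also fixed. Origin: centre of the underside; y along its long side, z up.
- popper: Wooden pop-up toy, fixed to the bench: brown block 75 (x) x 170 (y) x 70 (z) mm. Origin: centre of the underside, z up, y along its long side. A square well, 43 x 43 mm and 40 mm deep, is centred 45 mm from the origin towards +y; its floor, 30 mm above the underside, has an ejector hole with a steel pin. The white push peg (32 mm across) stands 45 mm from the origin towards -y; its top is 110 mm above the underside when up, 82 mm when fully pressed.
- peg (a joint): Travel of the pop-up toy's white push peg in m: 0 up (start), 0.028 fully pressed down. A hidden lever raises the pin in the well by as much as the peg goes down. Pushing takes about 5 N; peg and pin stay where they are left, so the cube stays raised.
- cube: Natural wooden cube, 40 mm, 40 g nominal. Starts in the well of the pop-up toy with its top flush with the toy's top (70 mm); with the peg fully down it stands about 27 mm proud, its sides parallel to the well's. Origin: centre of its underside; axes along its edges, z up.
- egg_cup: Glossy red ceramic egg cup, standing upright, 62 mm high, foot 46 mm across, narrow stem, bowl 45 mm across at 40 mm height and 48 mm across at the rim. Origin: centre of its underside, z up.
- spade: Yellow toy spade lying flat along its x axis, 135 mm long, 46 mm wide. Origin: on the ground at mid length and mid width; z up, blade towards +x (x = 12 to 67 mm, up to 12 mm high), straight square-section handle from x = -53 to 7 mm, 18 mm wide, between 7 and 25 mm above the ground, then an end grip 28 mm wide, 25 mm high at the -x end. Balances near x = -10 mm.
- bridge: Purple toy bridge block standing on its two legs: 70 (x) x 30 (y) x 40 (z) mm, with an opening through it along y, 34 mm wide and 22 mm high. Origin: centre of its underside, z up.
- bucket: Turquoise plastic bucket with a white handle arched up to 160 mm, 144 mm across at the rim, 115 mm high, standing loose. Bystander. Origin: centre of its underside, z up.
- chest: Small toy chest, shut and latched, wood with a red lid, 116 (x) x 176 (y) x 99 (z) mm, loose. Bystander. Origin: centre of its underside, z up.
Things that resemble listed ones, but are neither listed nor needed, are in the scene too. Of the things like the cube, leave any that is pink; of the rest the smaller one is meant.

How it is judged (in metres and radians):
On the way:
1. the white peg is pushed down (at least 24 of 28 mm), which raises the cube (value of joint peg above 0.024 m), for 0.1 s.
At the end, for the whole second after the job is handed in: Spade and egg cup rest still on the green tray floor, bridge and cube on the blue: underside within 3.5 mm of the floor, tilt under 0.06 rad; centre from tray centre in x, y within (mm): spade 50, 26; egg cup 52, 72; bridge 58, 78; cube 54, 74 (x of spade in the frame of tray_green between -0.05 and 0.05 m and y of spade in the frame of tray_green between -0.026 and 0.026 m and z of spade in the frame of tray_green between 0.002 and 0.0085 m and angle between each of spade, egg_cup, bridge, cube's own z axis and vertical below 0.06 rad and linear speed of each of spade, egg_cup, bridge, cube below 0.02 m/s and x of egg_cup in the frame of tray_green between -0.052 and 0.052 m and y of egg_cup in the frame of tray_green between -0.072 and 0.072 m and z of egg_cup in the frame of tray_green between 0.002 and 0.0085 m and x of bridge in the frame of tray_blue between -0.058 and 0.058 m and y of bridge in the frame of tray_blue between -0.078 and 0.078 m and z of bridge in the frame of tray_blue between 0.002 and 0.0085 m and x of cube in the frame of tray_blue between -0.054 and 0.054 m and y of cube in the frame of tray_blue between -0.074 and 0.074 m and z of cube in the frame of tray_blue between 0.002 and 0.0085 m); the robot touches nothing.
It fails at once if the bucket is shifted by more than 25 mm or tipped (distance of bucket from where it was at the start of the episode above 0.025 m or angle between bucket's own z axis and vertical above 0.2 rad).
It fails at once if the chest is shifted by more than 25 mm or tipped (distance of chest from where it was at the start of the episode above 0.025 m or angle between chest's own z axis and vertical above 0.2 rad).
It also fails if it takes over 120 s, if anything falls off the work surface, if the arm or the gripper's body presses on something with over 40 N, if the wrist force passes 120 N, or if a joint passes its speed limit or range.

### The arm

A 6-joint arm with a two-finger parallel gripper is mounted at the origin on the work surface. World frame = base frame: x ahead of the robot, y to its left, z up, the work surface at z = 0. Lengths are in mm, angles in rad, forces in N, time in s.
With the tool pointing down it reaches from about 275 to 725 mm from the base axis. Payload 5.6 kg.
Tool frame: the origin (TCP) lies at the very end of the fingers, on their centre line; the grasp point (between the pads) lies 19 mm behind it (manip.hold_point_z is the distance from the TCP to the grasp point, in mm); z points along the fingers, y is the line along which they close (so a half turn about z gives the same grasp; the last joint's range is limited). The gripper opens to 85 mm and grips with 20 to 120 N. Pads are 22 mm wide; open, the fingers measure 114 mm over their backs; the gripper's body (76 mm by 85 mm) begins 54 mm behind the grasp point. The pads swing forward as they close: fully open they stand 13 mm farther back than shut.
Start: joints at [0.285, 0.255, 0.108, 0, -1.424, -0.285], TCP at [549.994, 0.025, 231.283] pointing down, gripper open.
Joint ranges: [-2.95, 2.95], [-1.21, 1.97], [-1.09, 1.5], [-2.87, 1.71], [-2.94, -0.07], [-3.05, 3.05]. Speed limits (rad/s): [2.57, 2.57, 3.14, 3.14, 3.14, 3.14].

### API

Orientations are given as a 3x3 rotation matrix whose columns are the frame's x, y, z axes.
In Python, from station import manip gives the robot as it stands. The module is installed in compiled form; this text tells all that it offers. Calls block until the motion is done:
- manip.movep(position, orientation): joint-space move of the TCP to a pose.
- manip.movel(position, velocity=150, frame=None): straight line of the TCP; frame=None keeps the orientation; velocity is the mean speed in mm/s.
- manip.set_joints(angles): joint-space move.
- manip.set_gripper(opening): opening from 0.0 (shut) to 1.0 (fully open); the grip force is fixed at half the most; returns when the fingers have stopped.
- manip.pause(seconds).
- manip.solve_ik(position, orientation): joint angles nearest the present ones, or None.
- manip.capture(name): name is "scene" or "side" or "wrist"; returns (picture, depth): 420x560x3 uint8, red, green, blue; 420x560 float32, mm along the optical axis (not along the pixel's ray), 0 where there is no reading.
- manip.camera_params(name): a dict with "camera_matrix" (3x3 intrinsics, pixels), "world_to_cam" (4x4, takes a point from world to camera coordinates). Camera axes: x right, y up, looking along -z (the intrinsics and any distortion apply to the point x, -y, -z); pixel columns grow to the right and rows downward; lengths in mm; the calibration is good to about 2 mm. A picture is of the moment at which its call begins: read the wrist's pose just before it. camera_params takes no time and is no camera call; for the wrist camera it gives the pose at the moment of the call.
A pose or a line that the arm cannot do raises manip.Unreachable and nothing moves.
- manip.hand_in(): hands the job in; it is judged then, once.
Readings, each from a call of its own:
- manip.read_clock(): time.
- manip.read_joints(): joint angles.
- manip.read_dq(): joint speeds.
- manip.read_joint_efforts(): joint torques, N m.
- manip.read_tool_pos(): TCP position.
- manip.read_ee_rot(): TCP orientation.
- manip.read_contact_force(): force on the tool from outside, world axes, zero at the start.
- manip.read_wrist_torque(): the same for the moment, N m.
- manip.read_width(): opening from 0.0 (shut) to 1.0 (fully open).
- manip.read_grasp_force(): force on a finger pad.
Only numpy, scipy, OpenCV 4.12 (cv2) and the standard library are available. Lean on these libraries where they do the work, as an engineer would, in place of code of your own. Each camera call takes 0.05 s, during which the arm holds its last target. There are 200 camera calls.

## Working session

There is one attempt and no reset: what is moved stays moved. The work goes in short steps, each a Python script; the robot and the scene stay as the last script left them, time stands still between calls to the robot, and variables do not carry over. Pictures are saved under pics/ and viewed, at most 14 in all, crops included, and the job is handed in when it is done.

```bash
mkdir -p pics; cat > h.py <<'E'
import numpy as np, cv2
from station import manip
def shot(cam,name=None):
    P=manip.camera_params(cam); im,d=manip.capture(cam)
    if name:
        cv2.imwrite(f'pics/{name}.png',im[:,:,::-1])
    np.savez(f'pics/{name or cam}.npz',im=im,d=d,K=P['camera_matrix'],T=P['world_to_cam'],keys=str(P.keys()))
    return im,d,P
def cloud(d,K,T):
    v,u=np.mgrid[0:d.shape[0],0:d.shape[1]]
    x=(u-K[0,2])/K[0,0]*d; y=(v-K[1,2])/K[1,1]*d
    pc=np.stack([x,-y,-d,np.ones_like(d)],-1)
    return (pc@np.linalg.inv(T).T)[...,:3]
def load(n):
    z=np.load(f'pics/{n}.npz'); return z['im'],z['d'],cloud(z['d'],z['K'],z['T'])
E
python3 - <<'E'
from h import *
for c in ['scene','side','wrist']:
    im,d,P=shot(c,c+'0'); print(c,P.keys(),(np.linalg.inv(P['world_to_cam'])).round(2).tolist(),P['camera_matrix'].round(1).tolist(),(d==0).mean())
E
```

```text
scene dict_keys(['camera_matrix', 'world_to_cam']) [[-0.68, -0.57, 0.46, 1259.22], [0.73, -0.55, 0.41, 654.91], [0.02, 0.61, 0.79, 1300.35], [0.0, 0.0, 0.0, 1.0]] [[519.0, 0.0, 283.2], [0.0, 519.0, 206.5], [0.0, 0.0, 1.0]] 0.004217687074829932
side dict_keys(['camera_matrix', 'world_to_cam']) [[-0.88, 0.33, -0.33, 63.14], [-0.47, -0.64, 0.61, 984.19], [-0.01, 0.69, 0.72, 1204.38], [0.0, 0.0, 0.0, 1.0]] [[525.5, 0.0, 277.3], [0.0, 525.5, 212.2], [0.0, 0.0, 1.0]] 0.003920068027210884
wrist dict_keys(['camera_matrix', 'world_to_cam']) [[-1.0, -0.0, 0.0, 550.41], [-0.0, -0.95, -0.3, -77.06], [0.0, -0.3, 0.95, 372.85], [0.0, 0.0, 0.0, 1.0]] [[294.2, 0.0, 278.6], [0.0, 294.2, 207.3], [0.0, 0.0, 1.0]] 0.004260204081632653
```

View pics/scene0.png

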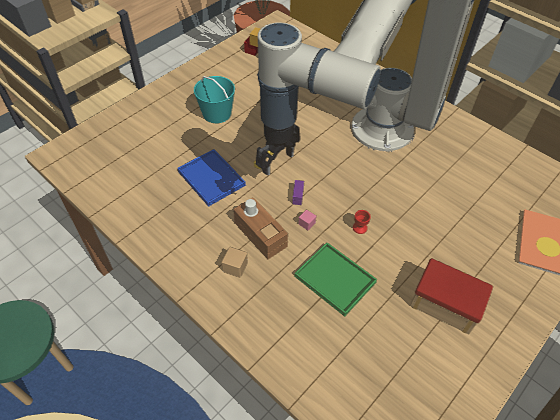

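View pics/side0.png

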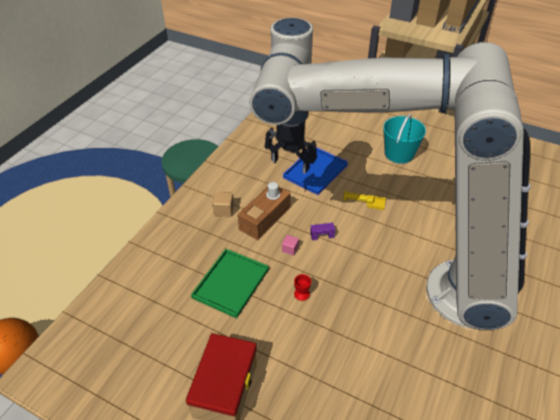

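Scene view: blue tray (212,177), popper (260,228) with its peg at (250,207), green tray (335,278), red cup (361,220), bridge (298,191), pink cube (307,219) and the larger decoy cube (234,261). The side view also shows the yellow spade at (365,200). Next I'll locate each one from depth.

```bash
cat > seg.py <<'E'
from h import *
R={'green':((45,120,40),(75,255,255)),'blue':((108,130,50),(122,255,255)),'red':((0,190,90),(6,255,255)),'purple':((128,90,40),(150,255,255)),'pink':((155,50,80),(176,255,255)),'yellow':((24,190,120),(33,255,255)),'turq':((84,150,50),(98,255,255))}
def seg(n):
    im,d,W=load(n); hsv=cv2.cvtColor(im,cv2.COLOR_RGB2HSV); o={}
    for k,(a,b) in R.items():
        m=(cv2.inRange(hsv,a,b)>0)&(d>0)&(W[...,2]>-15)&(W[...,0]>100)&(W[...,2]<180)
        nc,l,s,_=cv2.connectedComponentsWithStats(m.astype(np.uint8),connectivity=8)
        o[k]=[W[l==i] for i in range(1,nc) if s[i,4]>25]
    return o,W
if __name__=='__main__':
    import sys
    np.set_printoptions(precision=1,suppress=True)
    for n in sys.argv[1:]:
        o,W=seg(n); print(n,'floor z')
        for k,L in o.items():
            for p in L:
                r=cv2.minAreaRect(p[:,:2].astype(np.float32))
                print(k,len(p),'rect',np.round(r[0],1),np.round(r[1],1),round(r[2],1),'z',np.percentile(p[:,2],[2,50,98]))
        m=(abs(W[...,0]-500)<250)&(abs(W[...,1])<350); z=W[...,2][m]; print('table z',np.median(z))
E
python3 seg.py scene0 side0 wrist0
```

```text
scene0 floor z
green 173 rect [599.5 271.9] [143.3 186.6] 1.0 z [14.1 19.6 25.6]
green 143 rect [591.7 279.3] [53.8 72.7] 0.6 z [-0.9  5.2 11.1]
green 32 rect [564.1 338.3] [23.  59.3] 78.0 z [ 0.3  5.6 10.7]
blue 1735 rect [ 589.  -267.4] [193.8 147.8] 81.8 z [-0.8  6.1 22.7]
purple 203 rect [447.  -10.6] [76.2 28.5] 36.7 z [ 4.9 38.4 45.2]
pink 234 rect [510.7  75.2] [62.  42.4] 88.2 z [ 3.9 36.2 44.2]
turq 83 rect [ 319.8 -477.5] [132.6  52.1] 77.0 z [ 52.9 107.8 117.3]
turq 62 rect [ 338.1 -483.3] [146.   56.4] 82.1 z [ 33.4  87.3 117.1]
table z 4.203300368458713
side0 floor z
green 2886 rect [595.5 272.7] [146.9 188.2] 0.6 z [-0.5  5.4 21.6]
blue 1404 rect [ 583.1 -264.6] [193.5 147.9] 81.4 z [-0.8  6.2 22.1]
red 182 rect [402.6 212.5] [40.4 47.3] 26.5 z [ 2.6 44.5 64.4]
red 3600 rect [445.3 545. ] [112.5 176.7] 13.9 z [ 91.7  98.2 102.8]
purple 284 rect [442.   -6.6] [69.5 35.2] 37.6 z [ 9.8 37.6 43.9]
pink 242 rect [504.8  84.5] [41.1 44.8] 1.4 z [ 7.2 36.4 44.6]
yellow 290 rect [ 381.4 -214. ] [127.9  62.6] 2.9 z [ 0.5 13.9 27.4]
yellow 29 rect [387.3 530.8] [ 5.1 25.1] 13.5 z [81.7 90.1 92.7]
turq 1343 rect [ 360.2 -483.9] [133.2 149.2] 2.5 z [ 14.7  75.7 115.4]
table z 3.143534897018526
wrist0 floor z
green 5407 rect [596.9 240.1] [143.4 125.3] 1.0 z [ 3.5  5.2 20.3]
blue 2830 rect [ 596.4 -187.5] [ 30.7 143.2] 82.8 z [ 3.3  5.7 20.8]
red 131 rect [419.3 213.2] [12.1 31.7] 11.7 z [ 4.9  8.  12.6]
red 40 rect [421.5 210.6] [12.5 33.3] 13.3 z [55.2 61.8 63.1]
purple 1463 rect [444.2 -10.1] [68.8 28.8] 36.9 z [38.2 39.9 41.4]
pink 819 rect [505.9  82. ] [38.5 36.9] 3.4 z [38.2 39.8 41.4]
table z 0.7704657678517037
```

View pics/wrist0.png

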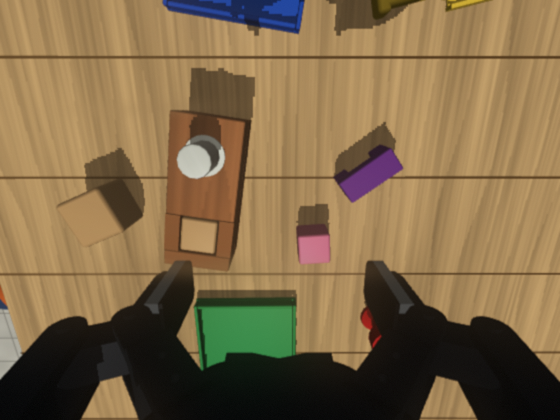

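Wrist view: popper with its peg at (200,157) and the well cube at (198,236), the decoy cube (100,210), pink cube (313,243) and bridge (370,172). I'll take closer wrist views of the spade with the blue tray, the cup, and the popper.

```bash
python3 - <<'E'
from h import *
D=np.array([[1,0,0],[0,-1,0],[0,0,-1.]])
print(manip.read_ee_rot().round(3).tolist())
R=manip.read_ee_rot()
for n,p in [('wA',(450,-150,300)),('wB',(450,300,300)),('wC',(600,90,300))]:
    manip.movep(p,R); manip.pause(.3); im,d,P=shot('wrist',n)
a=[cv2.imread(f'pics/{n}.png') for n in('wA','wB','wC')]
cv2.imwrite('pics/m1.png',cv2.resize(np.vstack([np.hstack(a[:2]),np.hstack([a[2],a[2]*0])]),(800,600)))
print(manip.read_clock())
E
python3 seg.py wA wB wC
```

```text
[[-0.0, -1.0, -0.001], [-1.0, 0.0, -0.0], [0.0, 0.001, -1.0]]
4.65
wA floor z
green 541 rect [581.  204.3] [74.8 53.1] 1.0 z [ 3.5  5.6 20.7]
blue 309 rect [ 648.7 -300.4] [123.1   4.9] 80.7 z [16.8 19.2 21.2]
blue 14977 rect [ 582.8 -266.4] [183.6 142.8] 80.8 z [ 2.9  4.8 20.1]
purple 312 rect [433.6 -18.7] [42.1 26.2] 36.2 z [38.4 39.9 41.3]
purple 47 rect [458.2   9.8] [17.8 12.8] 29.4 z [38.4 39.9 42. ]
pink 39 rect [432.9  -1.1] [63.1  3.8] 38.3 z [37.1 39.6 41.4]
pink 51 rect [467.5  -1.8] [42.1 20.3] 79.1 z [37.2 39.3 41. ]
pink 472 rect [504.8  82.3] [38.3 38.2] 1.9 z [37.7 39.8 41.3]
table z 1.4688997415614153
wB floor z
green 12842 rect [596.1 271.2] [144.4 183.3] 0.8 z [ 3.1  4.9 20.2]
red 849 rect [405.  211.2] [45.1 45.4] 89.9 z [28.2 41.3 63. ]
red 4518 rect [454.1 512.1] [111.6 105.5] 13.4 z [ 97.2  98.9 100.3]
pink 564 rect [504.1  99.1] [38.6 11. ] 1.4 z [ 9.9 38.4 41.1]
table z 4.41776539751902
wC floor z
green 8021 rect [596.5 270.8] [142.9 184.1] 0.4 z [ 3.4  5.2 20.3]
red 40 rect [409.6 196.2] [13.6  7.8] 28.7 z [ 5.   8.1 11.5]
red 134 rect [419.7 213.9] [11.8 34.3] 10.4 z [ 3.4  7.5 12.9]
red 272 rect [404.8 210.6] [44.3 45.6] 59.4 z [29.4 61.5 63.4]
purple 1427 rect [444.4  -9.5] [69.4 29.4] 36.3 z [17.7 39.8 41.5]
pink 777 rect [506.3  82.6] [38.3 38.6] 5.3 z [37.5 39.8 41.5]
table z 1.2998097353455762
```

View pics/m1.png

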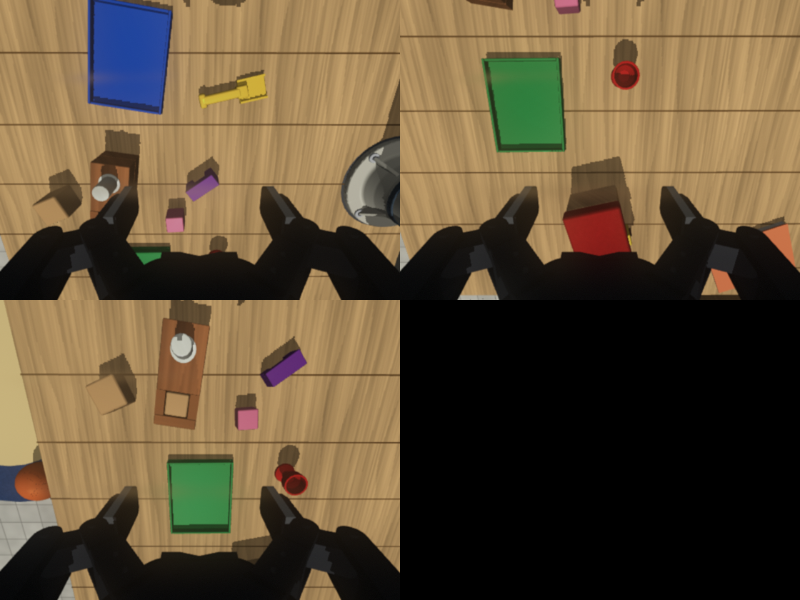

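Montage: wA (top left) shows the spade at (235,90) with its blade to the right, toward -x, and the blue tray. wB shows the cup at (625,75), and wC shows the popper and well cube at (176,405). Next I'll fit the popper and spade.

```bash
python3 - <<'E'
from h import *
np.set_printoptions(precision=1,suppress=True)
im,d,W=load('wA')
b=(abs(W[...,0]-390)<110)&(abs(W[...,1]+210)<60)&(W[...,2]<40)&(W[...,2]>4)
m=b
nc,l,s,c=cv2.connectedComponentsWithStats(m.astype(np.uint8)); i=1+s[1:,4].argmax(); p=W[l==i]
r=cv2.minAreaRect(p[:,:2].astype(np.float32)); print('spade all',r, len(p))
q=p[p[:,2]>21]; c,u=q[:,:2].mean(0),np.linalg.svd(q[:,:2]-q[:,:2].mean(0),full_matrices=False)[2][0]; print('handle',cv2.minAreaRect(q[:,:2].astype(np.float32)),u,np.degrees(np.arctan2(u[1],u[0])),'n',len(q))
q=p[(p[:,2]<15)]; print('blade',cv2.minAreaRect(q[:,:2].astype(np.float32)),len(q))
hsv=cv2.cvtColor(im,cv2.COLOR_RGB2HSV)
for n in ('wC','wrist0'):
    im,d,W=load(n); m=(abs(W[...,2]-70)<4)&(abs(W[...,0]-630)<90)&(abs(W[...,1])<150)
    nc,l,s,c=cv2.connectedComponentsWithStats(m.astype(np.uint8)); i=1+s[1:,4].argmax(); p=W[l==i]
    print(n,'popper top',cv2.minAreaRect(p[:,:2].astype(np.float32)),len(p),p[:,2].mean())
    m=(abs(W[...,2]-110)<5)&(abs(W[...,0]-630)<90)&(abs(W[...,1])<150); p=W[m]; print('peg',cv2.minEnclosingCircle(p[:,:2].astype(np.float32)),len(p))
    hsv=cv2.cvtColor(im,cv2.COLOR_RGB2HSV); 
    # cube: brighter region
    m=(l==i)&(hsv[...,2]>150); 
    nc,l2,s2,c=cv2.connectedComponentsWithStats(m.astype(np.uint8)); j=1+s2[1:,4].argmax(); p=W[l2==j]
    print('cube',cv2.minAreaRect(p[:,:2].astype(np.float32)),len(p))
im,d,W=load('wB'); m=(abs(W[...,0]-405)<40)&(abs(W[...,1]-211)<40)&(W[...,2]>57); p=W[m];print('cup rim',cv2.minEnclosingCircle(p[:,:2].astype(np.float32)),len(p))
E
```

```text
spade all ((383.79638671875, -204.30288696289062), (134.74453735351562, 46.05337905883789), 13.009300231933594) 2127
handle ((402.75482177734375, -201.07180786132812), (95.71240997314453, 27.637907028198242), 14.457642555236816) [1.  0.2] 12.962862145991327 n 1032
blade ((381.3885192871094, -204.85919189453125), (129.8019256591797, 46.05337905883789), 13.009300231933594) 1059
wC popper top ((632.7440185546875, 7.6669921875), (170.12953186035156, 75.05784606933594), 81.43092346191406) 8216 69.77232735729662
peg ((626.11328125, -36.7952880859375), 15.934854507446289) 802
cube ((639.5565185546875, 52.72438049316406), (36.613243103027344, 36.349700927734375), 80.56717681884766) 858
wrist0 popper top ((632.6576538085938, 7.518043518066406), (169.7004852294922, 75.28140258789062), 81.35647583007812) 9379 69.74452303378385
peg ((625.7183837890625, -37.067420959472656), 15.748376846313477) 964
cube ((639.6046142578125, 52.18994903564453), (36.9994010925293, 36.857975006103516), 81.16512298583984) 985
cup rim ((404.5950012207031, 211.95816040039062), 23.691631317138672) 410
```

```bash
cat >> h.py <<'E'
def rot(deg):  # tool y along deg, z down
    a=np.radians(deg); y=np.array([np.cos(a),np.sin(a),0]); z=np.array([0,0,-1.]); return np.stack([np.cross(y,z),y,z],1)
def pick_yaw(p,deg):  # half-turn with the smaller joint motion
    q0=np.array(manip.read_joints()); best=[]
    for d in (deg,deg+180):
        q=manip.solve_ik(p,rot(d))
        if q is not None: best.append((abs(np.array(q)-q0).max(),d))
    return min(best)[1]
def over(x,y,deg,z=240):
    d=pick_yaw((x,y,z),deg); manip.movep((x,y,z),rot(d)); return d
def info(s=''): print(s,'t',manip.read_clock(),'w',round(manip.read_width(),3),'gf',np.round(manip.read_grasp_force(),1),'F',np.round(manip.read_contact_force(),1),'p',np.round(manip.read_tool_pos(),1))
def frame(c,yaw,dx,dy):
    a=np.radians(yaw); return np.array(c)+[np.cos(a)*dx-np.sin(a)*dy,np.sin(a)*dx+np.cos(a)*dy]
E
python3 - <<'E'
from h import *
over(626,-37,171.4); manip.set_gripper(0); 
manip.movel((626,-37,114),200); info('above')
manip.movel((626,-37,83),60); info('down')
z=83
while z>78:
    z-=1; manip.movel((626,-37,z),20); manip.pause(.1); F=manip.read_contact_force(); print(z,np.round(F,1))
    if F[2]>15: break
manip.movel((626,-37,200),200)
manip.movep((600,90,260),rot(171.4)); manip.pause(.2); shot('wrist','wD'); info()
im,d,W=load('wD')
m=(abs(W[...,0]-639)<45)&(abs(W[...,1]-52)<45)&(W[...,2]>88); p=W[m]; print(cv2.minAreaRect(p[:,:2].astype(np.float32)),np.median(p[:,2]),len(p))
m=(abs(W[...,0]-626)<25)&(abs(W[...,1]+37)<25)&(W[...,2]>75); p=W[m]; print('peg z',np.median(p[:,2]))
E
```

```text
above t 6.825 w -0.002 gf 0.0 F [0.4 0.3 0.8] p [626.9 -37.1 115.4]
down t 7.4917 w 0.002 gf 1.0 F [ 2.1 -0.   1.9] p [625.8 -37.   83. ]
82 [-0.2 -0.3  3.7]
81 [-2.1  0.6  8.5]
80 [-4.9  1.7 13.1]
79 [-6.2  2.6 18.4]
 t 10.525 w 0.001 gf 0.0 F [-1.3  0.2 -0.3] p [599.9  89.  259.1]
((626.7816772460938, 64.36734771728516), (60.48143768310547, 69.46961975097656), 81.23635864257812) 335.6564198906859 28053
peg z 81.54952511060543
```

```bash
python3 - <<'E'
from h import *
im,d,W=load('wD')
m=(abs(W[...,0]-639)<45)&(abs(W[...,1]-52)<45)&(abs(W[...,2]-97)<6); p=W[m]; r=cv2.minAreaRect(p[:,:2].astype(np.float32)); print(r,np.median(p[:,2]),len(p))
if len(p)>300 and np.hypot(r[0][0]-639.5,r[0][1]-52)<5:
    x,y=r[0]; manip.set_gripper(.85); d=over(x,y,171.4,160); print(d)
    manip.movel((x,y,73.5),100); info(); manip.set_gripper(0); info('grip')
    manip.movel((x,y,90),60); manip.movel((x,y,240),200); info('up')
E
```

```text
((639.6404418945312, 51.82460021972656), (39.56284713745117, 40.05550765991211), 80.86930084228516) 97.10229838923073 1484
171.4
 t 12.7583 w 0.85 gf 0.0 F [ 0.3 -0.9  0. ] p [640.3  52.   74.5]
grip t 13.15 w 0.459 gf 63.0 F [-1.   0.   2.6] p [640.   51.9  74.1]
up t 14.475 w 0.453 gf 62.9 F [ 0.3  0.2 -0.9] p [639.   51.9 238.3]
```

```bash
python3 - <<'E'
from h import *
B=(583.5,-266.2); by=-9.2
x,y=frame(B,by,0,40); over(x,y,by); manip.movel((x,y,40),150); manip.movel((x,y,22.5),40); manip.pause(.2); info('place'); manip.set_gripper(.75); manip.movel((x,y,240),200); info()
# bridge
bx,byy,ba=444.3,-9.8,36.7
over(bx,byy,ba+90,150); manip.movel((bx,byy,10),120); manip.set_gripper(0); info('bridge'); manip.movel((bx,byy,240),200); info('up')
x,y=frame(B,by,0,-40); over(x,y,by+90); manip.movel((x,y,40),150); manip.movel((x,y,15.5),40); manip.pause(.2); info('place'); manip.set_gripper(.5); manip.movel((x,y,60),80); manip.movel((x,y,240),200)
manip.movep((540,-190,270),rot(180)); manip.pause(.2); shot('wrist','wE'); info()
E
python3 seg.py wE
```

```text
place t 17.8333 w 0.454 gf 62.7 F [-0.4 -0.2  0. ] p [ 589.8 -226.7   22.3]
 t 19.4417 w 0.751 gf 0.0 F [ 0.7 -1.1 -0.7] p [ 589.4 -226.5  238.6]
bridge t 22.2833 w 0.341 gf 59.7 F [-1.1  0.7  5.2] p [444.8  -9.7  10.5]
up t 23.5833 w 0.343 gf 59.1 F [-1.  -0.1 -1.3] p [443.6  -9.8 238.8]
place t 27.2583 w 0.338 gf 59.8 F [-3.4  2.1  4.8] p [ 576.9 -305.8   15.6]
 t 30.9333 w 0.496 gf 0.0 F [-0.2  0.3  0.5] p [ 540.  -190.2  269.8]
wE floor z
blue 13083 rect [ 583.9 -267.9] [185.9 142.9] 81.0 z [ 3.1  5.  20.4]
purple 1691 rect [ 575.6 -307.7] [35.  69.2] 80.7 z [42.6 44.7 46.4]
pink 381 rect [506.   78.1] [37.5 30.7] 5.3 z [37.1 39.8 41.3]
table z 1.592989992404
```

View pics/wE.png

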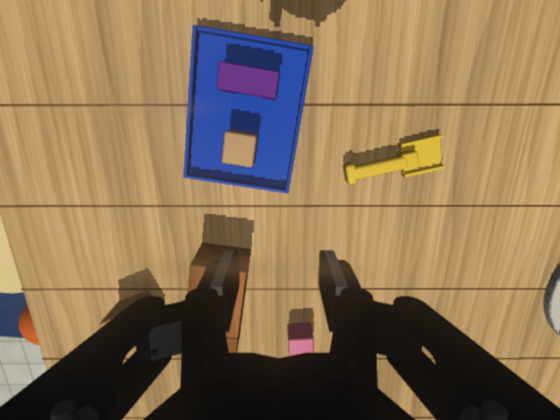

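wE shows the bridge at (248,80) and the cube at (240,148), both flat and apart in the blue tray. Now the spade and the cup.

```bash
python3 - <<'E'
from h import *
G=(596.4,271.1); gy=.7
sx,sy=frame((383.8,-204.3),193,-12,0)
d0=over(sx,sy,103,150); manip.movel((sx,sy,4),100); manip.set_gripper(0); info('spade'); manip.movel((sx,sy,60),80); manip.movel((sx,sy,240),200); info('up')
c=frame(G,gy,28,0)
# spade heading = 193 + (d-d0)
def target(h):
    p=frame(c,h,-12,0); d=d0+h-193; q=manip.solve_ik((*p,240),rot(d)); q2=manip.solve_ik((*p,9),rot(d))
    return None if q is None or q2 is None else (abs(np.array(q)-manip.read_joints()).max(),h,d,p)
o=[t for t in map(target,(270+gy,90+gy)) if t]; print(o)
_,h,d,p=min(o,key=lambda t:t[0])
manip.movep((*p,240),rot(d)); manip.movel((*p,40),150); manip.movel((*p,10),40); manip.pause(.2); info('place'); manip.set_gripper(.4); manip.movel((*p,60),80); manip.movel((*p,240),200)
cx,cy=404.7,211.6; manip.set_gripper(1)
over(cx,cy,gy+90,160); manip.movel((cx,cy,31),120); info(); manip.set_gripper(0); info('cup'); manip.movel((cx,cy,60),60); manip.movel((cx,cy,240),200); info('up')
E
```

```text
spade t 34.0583 w 0.192 gf 59.5 F [-0.5  0.4  5.2] p [ 395.9 -201.7    4.6]
up t 35.9583 w 0.194 gf 58.8 F [ 0.6  0.1 -1. ] p [ 394.8 -201.3  238.6]
[(np.float64(0.7695606060745712), 270.7, 180.7, array([624.25130634, 283.44118046])), (np.float64(3.7574901677919454), 90.7, 0.6999999999999886, array([624.54451436, 259.44297159]))]
place t 40.4833 w 0.194 gf 58.8 F [-0.3  0.  -0.9] p [624.4 283.5  10.1]
 t 45.6583 w 0.997 gf 0.0 F [-0.6 -0.2 -0.5] p [405.2 212.   31.6]
cup t 46.1333 w 0.52 gf 59.9 F [-2.   0.1  7.8] p [405.1 211.9  32. ]
up t 47.8167 w 0.521 gf 61.1 F [-0.6  0.1 -0.3] p [404.  211.3 238.6]
```

```bash
python3 - <<'E'
from h import *
G=(596.4,271.1); gy=.7
x,y=frame(G,gy,-38,0); manip.movep((x,y,240),rot(pick_yaw((x,y,240),gy+90))); manip.pause(.2); shot('side','s1'); 
manip.movel((x,y,70),150); manip.movel((x,y,37.5),40); manip.pause(.2); info('place')
manip.set_gripper(.8); manip.movel((x,y,90),80); manip.movel((x,y,240),200)
manip.movep((570,330,270),rot(180)); manip.pause(.3); shot('wrist','wF'); info()
a=[cv2.imread(f'pics/{n}.png') for n in('s1','wF')]; cv2.imwrite('pics/m2.png',cv2.resize(np.hstack(a),(800,300)))
np.set_printoptions(precision=1,suppress=True)
im,d,W=load('wF'); m=(abs(W[...,0]-596)<66)&(abs(W[...,1]-271)<86)&(W[...,2]>9)&(W[...,2]<80)
nc,l,s,c=cv2.connectedComponentsWithStats(m.astype(np.uint8))
for i in range(1,nc):
    p=W[l==i]
    if len(p)>150: print(len(p),cv2.minAreaRect(p[:,:2].astype(np.float32)),np.percentile(p[:,2],[2,50,98]))
m=(abs(W[...,0]-558)<40)&(abs(W[...,1]-271)<40)&(W[...,2]>59)&(W[...,2]<80); p=W[m]; print('rim',cv2.minEnclosingCircle(p[:,:2].astype(np.float32)),np.percentile(p[:,2],[2,50,98]))
E
```

```text
place t 51.2083 w 0.517 gf 61.1 F [ 0.5 -0.6 -0.2] p [558.5 270.7  37.6]
 t 55.0833 w 0.801 gf 0.0 F [0.5 0.5 0.7] p [570.  329.9 270. ]
2691 ((624.7537231445312, 270.7994384765625), (46.160438537597656, 133.95599365234375), 0.5969553589820862) [ 9.5 17.3 30.9]
1376 ((557.5730590820312, 270.42138671875), (46.59385681152344, 46.62628936767578), 45.607784271240234) [33.7 45.1 67.8]
rim ((558.0388793945312, 270.4574890136719), 23.772798538208008) [59.7 66.4 68.2]
```

View pics/m2.png

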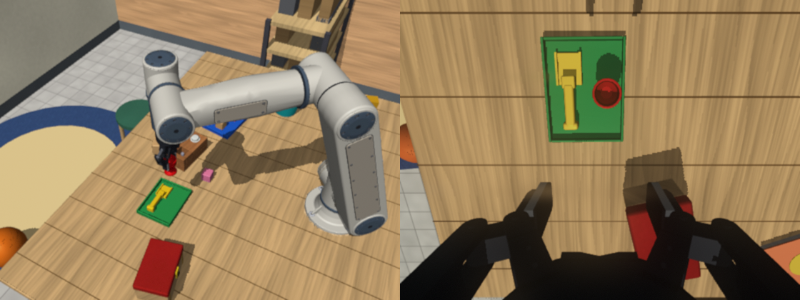

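The right-hand picture shows the spade at (570,90) and the cup at (607,93), side by side in the green tray. The cup's rim is at about 67 mm, so it's standing upright on the floor. I'll check the cube's height, then hand in.

```bash
python3 - <<'E'
from h import *
im,d,W=load('wE'); m=(abs(W[...,0]-590)<35)&(abs(W[...,1]+227)<32)&(W[...,2]>30); p=W[m]; r=cv2.minAreaRect(p[:,:2].astype(np.float32)); z=np.percentile(p[:,2],[5,50,95]); print(r,z)
if abs(z[1]-45)<2 and z[2]-z[0]<4: print(manip.hand_in())
E
```

```text
((582.1634521484375, -220.8101043701172), (52.593780517578125, 56.65792465209961), 86.65420532226562) [ 45.18333687 345.70227948 363.57511154]
```

```bash
python3 - <<'E'
from h import *
im,d,W=load('wE'); m=(abs(W[...,0]-590)<35)&(abs(W[...,1]+227)<32)&(W[...,2]>30)&(W[...,2]<80); p=W[m]; r=cv2.minAreaRect(p[:,:2].astype(np.float32)); z=np.percentile(p[:,2],[5,50,95]); print(r,z)
if abs(z[1]-45)<2 and z[2]-z[0]<5: print(manip.hand_in())
E
```

```text
((589.7132568359375, -226.3798828125), (40.054866790771484, 39.843868255615234), 81.15467071533203) [42.52596446 44.61531027 45.96337758]
the job is handed in; nothing more can be done
None
```

The job is handed in at about 55 s of the 120 s limit: spade and egg cup are in the green tray, bridge and cube in the blue, and my camera checks showed all four flat, inside the rims and apart; the judge's verdict was not shown.

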